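Snap the pin home in a hinge block with the two-handled squeezer

ROBOT

A 6-joint arm with a two-finger parallel gripper is mounted at the origin on the work surface. World frame = base frame: x ahead of the robot, y to its left, z up, the work surface at z = 0. Lengths are in mm, angles in rad, forces in N, time in s.
With the tool pointing down it reaches from about 350 to 875 mm from the base axis. Payload 4.2 kg.
Tool frame: the origin (TCP) lies between the finger pads; the fingertips stand 11 mm ahead of it and the grasp point (between the pads) lies 8 mm behind it; y points along the fingers, x is the direction in which the jaws open and shut, and the axes are right-handed (so a half turn about y gives the same grasp; the last joint's range is limited). The gripper opens to 85 mm and grips with 20 to 120 N. Pads are 22 mm wide; open, the fingers measure 114 mm over their backs; the gripper's body (76 mm by 85 mm) begins 54 mm behind the grasp point. The pads swing forward as they close: fully open they stand 13 mm farther back than shut.
Start: joints at [-0.964, 0.385, 0.008, 0, -1.194, -0.259], TCP at [213.033, -587.551, 242.312] pointing down, gripper open.
Joint ranges: [-3.14, 3.14], [-1.21, 2.06], [-1.07, 1.41], [-3.16, 2.05], [-2.99, -0.16], [-3.1, 3.1]. Speed limits (rad/s): [2.79, 2.79, 3.14, 3.14, 3.14, 3.14].

INTERFACE

Orientations are given as a unit quaternion [w, x, y, z].
In Python, from station import arm, optics, hand_in gives the robot as it stands.
- The arm moves only by the tool play_rows, never from a script. Its argument "motion" is a list of rows, each a list of 5 numbers: the opening, from 0 (shut) to 1 (fully open), then the shift along the tool's x, y, z in cm, then the turn about the tool's y in degrees. In form: [[grip, x, y, z, roll], ...]. A call has exactly 5 rows; each row is the pose to reach, as a shift and turn from the pose commanded when the call began, along the tool's axes at that moment; what a row does not reach only later rows make up. A row lasts 1/8 s, in which the tool goes at most 62.5 mm and 10.7 degrees, less where a joint would pass 70% of its speed; a pose out of reach is approached as far as the arm can. A call with a gripper value outside its range is refused whole. The fingers move at their own pace and stop on an object; the grip force is fixed at half the most. Time passes only in rows, so rows that repeat a pose let the fingers close, or fill a call up. It gives the time, the measured TCP pose, the force and the opening at its end, in the units of the state.
- arm.observe(): the state, without advancing time (a new reading comes with each control period).
- optics.get_image(name): name is "scene" or "side" or "wrist"; returns a dict with "img" (400x640x3 uint8, blue, green, red), "K" (3x3 intrinsics, pixels), "rvec" (rotation vector, rad) and "tvec" (3), from world to camera coordinates, as OpenCV has them; the wrist camera has in their place "mount" (4x4, takes a point from camera to tool coordinates, whose origin is the TCP and whose axes are the tool frame's). Camera axes: x right, y down, z forward; pixel columns grow to the right and rows downward; lengths in mm; the calibration is good to about 2 mm. A picture is of the moment at which its call begins: read the wrist's pose just before it. There is no depth.
- hand_in(): hands the job in, once; it reports no verdict.
The state is a dict: "time": time; "joints": joint angles; "joint_velocities": joint speeds; "effort": joint torques, N m; "tcp_pos": TCP position; "tool_rot": TCP orientation; "contact_force": force on the tool from outside, world axes, zero at the start; "moment": the same for the moment, N m; "width": finger opening in mm.
Only numpy, scipy, OpenCV 4.12 (cv2) and the standard library are available. Lean on these libraries where they do the work, as an engineer would, in place of code of your own. Each camera call takes 0.05 s, during which the arm holds its last target. There are 200 camera calls.

TASK

Stand the aluminium hinge block that has a steel pin sticking out of its side in the nest of the two-handled squeezer, with the pin pointing at one of the jaws, and let go of it. Then squeeze the squeezer's two handles together, gently building up the force until the pin gives and snaps fully home (never more than 15 N on a handle, and do not push the pin with the fingers), and let the handles spring open again. Leave the block standing in the nest and do not disturb the other things on the bench.

Things in the scene. Friction and masses are not known exactly. Their poses are not given: they have to be found in the camera images.
- block_mid (a point): Centre, 35 mm up, of the loose hinge block: upright aluminium, 22 (x) x 30 (y) x 70 mm tall, about 0.15 kg, a round-headed steel pin sticking out of its +y side, low down. The point is midway over the whole y width, pin out: plain back at -21.5 mm, aluminium to +8.5, pin head to +21.5. z up. Grasp here or higher across the 22 mm (fingers closing along x): the tips then clear the nest.
- pin_head (a point): Middle of the outer face of the pin's head (14 mm across, 3 mm thick, on an 8 mm shaft), 18 mm above the block's underside. The pin slides into the block along the block's -y.
- pin (a joint): How far the pin is pushed in, m: about 0 at the start, 0.010 fully home, its head on the block. The resistance rises steeply, peaks at about 11 to 17 N after 1 to 3 mm, then it gives, runs home with a snap and stays.
- squeezer: Squeezer fixed to the bench: grey base plate 135 x 112 x 9 mm with two level steel handles side by side, like a nutcracker. Origin on the bench between the two upright hinge pins (42 mm to either side in y). Handles run 200 mm to its -x, 17 to 39 mm above the bench. Jaws: round noses on adjusting screws, 85 mm from the hinges, facing along y, each tip 23.5 to 27 mm off the middle (it varies).
- nest (a point): Middle of the nest floor between the jaws, 9 mm above the bench, at x = -85 mm of the squeezer, axes as the squeezer's. The block stands here, its y along the nest's y, either way round, block_mid over this point: at least 2 mm free to each jaw (jaw tops 29 mm above this floor). Fences at +x and -x, 20 mm wide, leave 1.7 mm each; their tops slope outward as a lead-in, 9 mm above this floor.
- left_grip (a point): Middle of the grey sleeve of the left (+y) handle, 165 mm from the hinges, 28 mm above the bench; sleeve 82 long, 11 thick, 22 mm tall. Both sleeves measure 65 mm over the outside when open, to be spanned from above, fingers closing along the squeezer's y. Squeezed here the pin gives at 6 to 11 N a handle; the outer width then drops at once by over 10 mm. Where depends on the jaw screws.
- right_grip (a point): The same on the right (-y) handle.
- left_handle (a joint): Closing angle of the left handle, rad: 0 open, 0.15 at its stop; it springs back to 0 (about 1 to 2 N at the grip).
- right_handle (a joint): The same of the right handle.
- plain_block: Bystander: a lower plain aluminium block 22 x 40 x 45 mm with no pin; leave it alone. Origin under its middle.
- glue: Bystander: small white glue bottle, 36 mm across, 85 mm tall. Origin under its middle.
- spool: Bystander: wire spool standing on its flange, 48 mm across, 36 mm tall. Origin under its middle.
- brush: Bystander: paint brush lying on the bench.
- driver: Bystander: screwdriver lying on the bench.
- alu_plate: Bystander: loose aluminium plate 160 x 110 x 12 mm. Origin under its middle.
Mind the look-alikes: they are no part of the job. What is shaped like the part that bears block_mid but red is not meant.

How it is judged:
By the outcome, as a careful person would: the job done as asked, in the order asked, and still so for the second after the job is handed in, with the robot touching nothing.
It also fails if it takes over 51 s, if anything falls off the work surface, if the arm or the gripper's body presses on something with over 40 N, if the wrist force passes 120 N, or if a joint passes its speed limit or range.

## Working session

There is one attempt and no reset: what is moved stays moved. The work goes in short steps, Python scripts to look and compute and a tool call to move; the robot and the scene stay as the last step left them, time stands still between calls to the robot, and variables do not carry over. Pictures are saved under pics/ and viewed, about 8 in all and at most 12, crops included, and the job is handed in when it is done.

Besides the shell and the picture viewer there is one more tool, called after "Call:" as name([rows], argument=value, ...), one row to a line, values as JSON. play_rows: Moves the arm, as the interface text tells. Its arguments: {"type":"object","properties":{"motion":{"type":"array","items":{"type":"array","items":{"type":"number"}}}},"required":["motion"]}

```bash
ls; mkdir -p pics; python3 - <<'E'
from station import arm, optics
import cv2, json, numpy as np
s=arm.observe(); print({k:np.round(v,3).tolist() for k,v in s.items()})
for n in ("scene","side"):
    d=optics.get_image(n); cv2.imwrite(f"pics/{n}0.png",d["img"]); 
    np.savez(f"pics/{n}0.npz",**d); print(n,d["K"].tolist(),d["rvec"],d["tvec"])
d=optics.get_image("wrist");print(d["mount"],d["K"])
E
```

```text
pics
{'time': 0.0, 'joints': [-0.964, 0.386, 0.007, -0.001, -1.194, -0.259], 'joint_velocities': [0.0, -0.0, -0.0, -0.0, -0.001, 0.0], 'effort': [0.001, -39.229, 18.841, 4.186, -0.004, -0.0], 'tcp_pos': [212.835, -587.037, 241.217], 'tool_rot': [-0.407, 0.405, 0.579, -0.579], 'contact_force': [0.675, -0.135, -0.168], 'moment': [0.018, -0.005, 0.008], 'width': 85.698}
scene [[370.25906107104134, 0.0, 313.94345994353137], [0.0, 370.25906107104134, 202.88936495359675], [0.0, 0.0, 1.0]] [ 2.05612533  1.13458075 -0.49650292] [-274.19398422 -305.09292837 1331.20194345]
side [[394.09547257685824, 0.0, 315.82726814168655], [0.0, 394.09547257685824, 193.74539840057582], [0.0, 0.0, 1.0]] [ 0.88838048 -2.29363789  1.29452167] [396.08384058 269.53098748 638.39744097]
[[ 9.99999733e-01  4.28785765e-04  5.90974683e-04 -2.30673519e-01]
 [-4.57503108e-04 -2.62824025e-01  9.64843678e-01 -1.32571756e+02]
 [ 5.69033579e-04 -9.64843691e-01 -2.62823759e-01  6.75895779e+01]
 [ 0.00000000e+00  0.00000000e+00  0.00000000e+00  1.00000000e+00]] [[292.38429937   0.         318.97513309]
 [  0.         292.38429937 199.219764  ]
 [  0.           0.           1.        ]]
```

View pics/scene0.png

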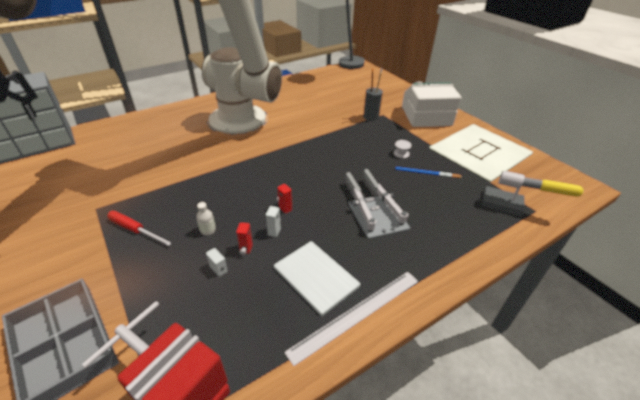

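View pics/side0.png

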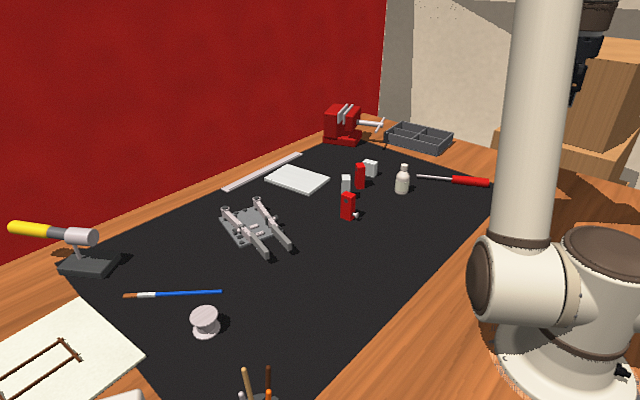

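```bash
cat > h.py <<'E'
import numpy as np, cv2
from scipy.spatial.transform import Rotation as R
def rotm(q): return R.from_quat([q[1],q[2],q[3],q[0]]).as_matrix()
def ray(d,uv,pose=None):
    p=np.linalg.inv(d["K"])@np.array([uv[0],uv[1],1.])
    if pose is None:
        M=cv2.Rodrigues(d["rvec"])[0]; return -M.T@d["tvec"].ravel(), M.T@p
    T=np.eye(4);T[:3,:3]=rotm(pose["tool_rot"]);T[:3,3]=pose["tcp_pos"];T=T@d["mount"]
    return T[:3,3],T[:3,:3]@p
def onz(d,uv,z,pose=None):
    o,v=ray(d,uv,pose); return o+v*(z-o[2])/v[2]
def proj(d,P,pose=None):
    P=np.atleast_2d(np.asarray(P,float))
    if pose is None: rv,tv=d["rvec"],d["tvec"]
    else:
        T=np.eye(4);T[:3,:3]=rotm(pose["tool_rot"]);T[:3,3]=pose["tcp_pos"];T=np.linalg.inv(T@d["mount"])
        rv,tv=cv2.Rodrigues(T[:3,:3])[0],T[:3,3]
    return cv2.projectPoints(P,rv,tv,d["K"],None)[0].reshape(-1,2)
E
python3 - <<'E'
from h import *
a=dict(np.load("pics/scene0.npz"));b=dict(np.load("pics/side0.npz"))
c1=cv2.resize(a["img"][185:285,190:300],None,fx=5,fy=5,interpolation=cv2.INTER_CUBIC)
cv2.imwrite("pics/c1.png",c1)
for n,uv in dict(tallbase=(273,235),low=(218,273),redA=(285,212),redB=(244,250),sqz=(378,220)).items(): 
    P=onz(a,uv,0); print(n,P.round(), proj(b,P).round())
E
```

```text
tallbase [ 579. -162.    0.] [[345. 196.]]
low [ 617. -318.    0.] [[367. 172.]]
redA [523. -97.   0.] [[346. 214.]]
redB [ 586. -242.    0.] [[360. 185.]]
sqz [674.  90.   0.] [[250. 222.]]
```

View pics/c1.png

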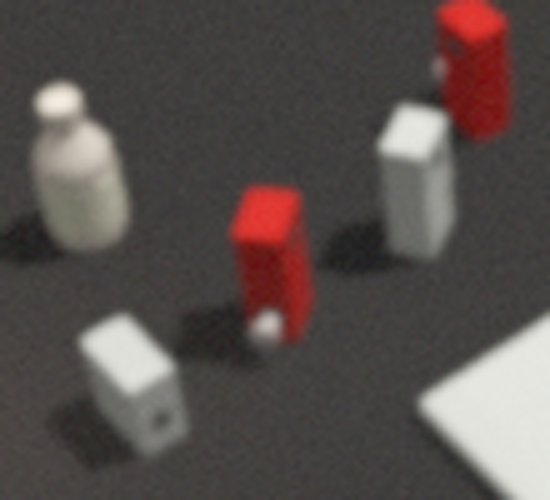

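```bash
python3 - <<'E'
from h import *
from station import arm
s=arm.observe();M=rotm(s["tool_rot"]);print(M.round(3))
print(M.T@(np.array([579,-162,241])-s["tcp_pos"]))
E
```

```text
[[-0.341 -0.001 -0.94 ]
 [ 0.94   0.002 -0.341]
 [ 0.002 -1.     0.   ]]
[ 274.99185665    0.85814598 -489.07847435]
```

Call:
play_rows([
  [1, 3.1, 0, -5.2, 0],
  [1, 6.2, 0, -10.4, 0],
  [1, 9.3, 0, -15.6, 0],
  [1, 12.4, 0, -20.8, 0],
  [1, 15.5, 0, -26, 0],
])

```text
time: 0.78
tcp_pos: [405.5, -351.5, 242.2]
tool_rot: [-0.406, 0.406, 0.579, -0.579]
contact_force: [0.7, -0.0, -0.8]
width: 85.2
```

Call:
play_rows([
  [1, 3, 0, -5, 0],
  [1, 6, 0, -10, 0],
  [1, 9, 0, -15, 0],
  [1, 12, 0, -20, 0],
  [1, 12, 0, -20, 0],
])

```text
time: 1.4
tcp_pos: [553.7, -169.3, 241.5]
tool_rot: [0.405, -0.404, -0.58, 0.58]
contact_force: [-1.1, -0.0, 0.3]
width: 85.5
```

```bash
cat > look.py <<'E'
import sys,pickle
from h import *
from station import arm, optics
n=sys.argv[1]; s=arm.observe(); d=optics.get_image("wrist")
pickle.dump((s,d),open(f"pics/{n}.pkl","wb")); cv2.imwrite(f"pics/{n}.png",d["img"])
print(s["time"],s["tcp_pos"],s["joints"],rotm(s["tool_rot"])[:,0].round(3),s["width"],np.round(s["contact_force"],1))
E
python3 look.py w1
```

```text
1.4 [ 553.67603156 -169.26247585  241.49238551] [-1.71945196e-02  3.07553411e-01 -1.09233760e-01 -3.13700609e-04
 -1.15462898e+00 -1.20085957e+00] [-0.345  0.938  0.   ] 85.48884136149553 [-1.1 -0.   0.3]
```

View pics/w1.png

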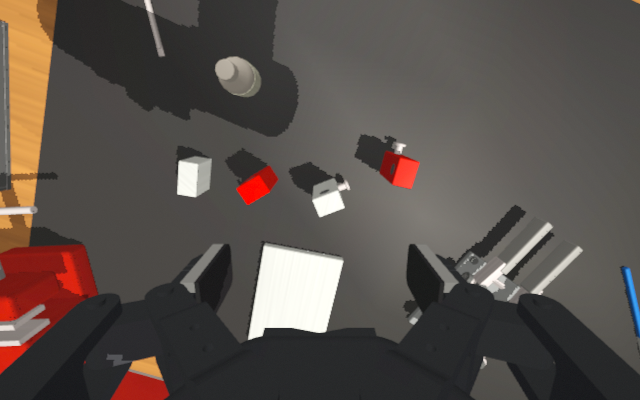

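```bash
python3 - <<'E'
from h import *; import pickle
s,d=pickle.load(open("pics/w1.pkl","rb")); im=d["img"]
x0,y0=280,155;c=im[y0:225,x0:375];g=cv2.cvtColor(c,cv2.COLOR_BGR2GRAY)
cv2.imwrite("pics/c2.png",cv2.resize(c,None,fx=8,fy=8,interpolation=cv2.INTER_CUBIC))
for th in (150,185,205,220):
    m=(g>th).astype(np.uint8)
    cs=cv2.findContours(m,cv2.RETR_EXTERNAL,cv2.CHAIN_APPROX_NONE)[0]
    k=max(cs,key=cv2.contourArea); b=cv2.boxPoints(cv2.minAreaRect(k))+[x0,y0]
    P=np.array([onz(d,p,70,s) for p in b]); 
    print(th,cv2.contourArea(k),b.round(1).tolist(),P[:,:2].round(1).tolist(),np.linalg.norm(P-np.roll(P,-1,0),axis=1).round(1))
P=np.array([onz(d,(347,185),18,s),onz(d,(340,187),18,s)]);print(P)
E
```

```text
150 599.0 [[309.9, 199.7], [346.1, 180.4], [356.9, 200.6], [320.6, 219.9]] [[571.8, -173.0], [538.5, -144.1], [555.2, -125.0], [589.4, -154.2]] [44.  25.3 44.9 25.8]
185 541.5 [[310.8, 199.6], [346.4, 181.8], [356.2, 201.4], [320.6, 219.2]] [[571.3, -172.1], [539.9, -143.3], [556.3, -125.4], [588.6, -154.4]] [42.7 24.3 43.5 24.7]
205 470.5 [[312.0, 199.5], [337.5, 189.6], [344.3, 207.1], [318.9, 217.1]] [[570.8, -170.9], [551.1, -149.1], [566.7, -135.1], [586.9, -157.1]] [29.4 21.  29.9 21.2]
220 454.5 [[312.4, 199.5], [337.4, 189.9], [344.1, 207.2], [319.1, 216.8]] [[570.6, -170.5], [551.4, -149.0], [566.9, -135.3], [586.6, -157.0]] [28.8 20.7 29.3 20.9]
[[ 551.83911466 -132.64023495   18.        ]
 [ 557.2325462  -139.89530236   18.        ]]
```

View pics/c2.png

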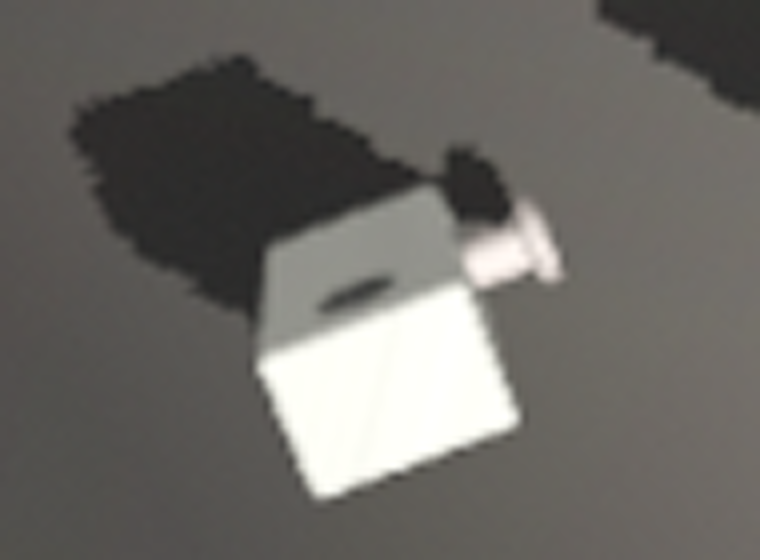

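```bash
python3 - <<'E'
from h import *; import pickle
s,d=pickle.load(open("pics/w1.pkl","rb"))
a=dict(np.load("pics/scene0.npz"))
t1,t2=onz(d,(549,226),39,s),onz(d,(578,249),39,s)
print(t1,t2)
S1,S2=onz(a,(351,178),39),onz(a,(371,174),39); H1,H2=onz(a,(366,224),39),onz(a,(403,216),39)
print(S1,S2,H1,H2,((H1+H2)-(S1+S2))/2)
M=rotm(s["tool_rot"]);print(M.T@(np.array([568.9,-153,241])-s["tcp_pos"]),s["joints"])
c=cv2.resize(a["img"][160:245,335:420],None,fx=7,fy=7,interpolation=cv2.INTER_CUBIC);cv2.imwrite("pics/c3.png",c)
E
```

```text
[510.60420244 113.77164008  39.        ] [524.51613958 164.16451655  39.        ]
[536.07636942 103.01234495  39.        ] [550.69750473 161.1376668   39.        ] [697.9226418   26.30063176  39.        ] [723.82899573 120.19970601  39.        ] [167.48888169 -58.82483699   0.        ]
[ 10.00399963   0.48786472 -19.90381268] [-1.71945196e-02  3.07553411e-01 -1.09233760e-01 -3.13700609e-04
 -1.15462898e+00 -1.20085957e+00]
```

View pics/c3.png

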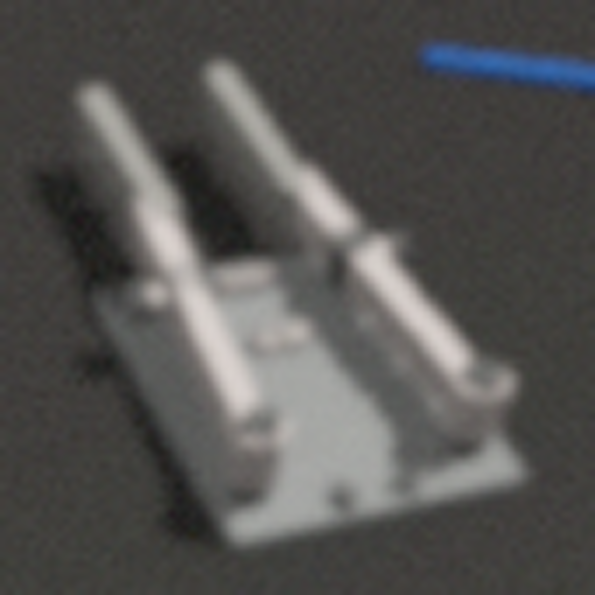

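Call:
play_rows([
  [1, 0.5, 0, -1, -10.6],
  [1, 1, 0, -2, -21.2],
  [1, 1, 0, -2, -31.8],
  [1, 1, 0, -2, -42.4],
  [1, 1, 0, -2, -53],
])

```text
time: 2.08
tcp_pos: [566.1, -157.3, 242.2]
tool_rot: [0.104, -0.103, -0.699, 0.699]
contact_force: [0.0, -0.5, -0.8]
width: 85.4
```

Call:
play_rows([
  [0.9, 0, 2, 0, -10.6],
  [0.9, 0, 4, 0, -21.2],
  [0.9, 0, 6, 0, -31.8],
  [0.9, 0, 7, 0, -42.4],
  [0.9, 0, 8, 0, -53],
])

```text
time: 2.7
tcp_pos: [566.0, -157.3, 161.8]
tool_rot: [0.219, -0.22, 0.672, -0.672]
contact_force: [-0.1, -0.5, 0.3]
width: 76.8
```

Call:
play_rows([
  [0.9, 0, 0, 0, -5.5],
  [0.9, 0, 0, 0, -5.5],
  [0.9, 0, 0, 0, -5.5],
  [0.9, 0, 0, 0, -5.5],
  [0.9, 0, 0, 0, -5.5],
])

```text
time: 3.32
tcp_pos: [567.1, -156.1, 162.4]
tool_rot: [-0.25, 0.25, -0.661, 0.661]
contact_force: [-0.2, -0.0, -0.7]
width: 76.8
```

```bash
python3 look.py w2; cat > top.py <<'E'
import sys,pickle
from h import *
s,d=pickle.load(open(f"pics/{sys.argv[1]}.pkl","rb")); z=float(sys.argv[2]); u,v=map(float,proj(d,[[float(sys.argv[3]),float(sys.argv[4]),z]],s)[0])
g=cv2.cvtColor(d["img"],cv2.COLOR_BGR2GRAY)
M=rotm(s["tool_rot"])
for th in (190,205,220,235):
    cs=cv2.findContours((g>th).astype(np.uint8),cv2.RETR_EXTERNAL,cv2.CHAIN_APPROX_NONE)[0]
    k=[c for c in cs if cv2.pointPolygonTest(c,(u,v),False)>=0]
    if not k: print(th,"none",u,v); continue
    b=cv2.boxPoints(cv2.minAreaRect(k[0])); P=np.array([onz(d,p,z,s) for p in b])
    L=P-np.roll(P,-1,0); e=max(L,key=np.linalg.norm)
    c=P.mean(0); dt=M.T@(c-s["tcp_pos"])
    print(th,b.round(1).tolist(),c.round(1),np.linalg.norm(L,axis=1).round(1),"long ang",np.degrees(np.arctan2(e[1],e[0])).round(1),"tool shift",dt.round(1),"long in tool",(M.T@e).round(1))
E
python3 top.py w2 70 568.9 -153
```

```text
3.325 [ 567.11981486 -156.09451105  162.42560274] [ 6.53965224e-03  3.90456351e-01 -1.97218253e-01 -3.64043726e-07
 -9.82966378e-01  7.16003463e-01] [-0.75  -0.661 -0.   ] 76.8237885111201 [-0.2 -0.  -0.7]
190 [[301.0, 190.0], [326.0, 190.0], [326.0, 223.0], [301.0, 223.0]] [ 568.6 -152.9   70. ] [19.8 27.7 20.4 27.7] long ang 130.5 tool shift [-3.2 92.4 -1.4] long in tool [ -0.4  -0.  -27.7]
205 [[301.0, 190.0], [325.0, 190.0], [325.0, 222.0], [301.0, 222.0]] [ 569.2 -152.9   70. ] [19.  26.8 19.6 26.8] long ang 130.5 tool shift [-3.6 92.4 -1. ] long in tool [ -0.4  -0.  -26.8]
220 none 313.3320221569526 206.41442727467464
235 none 313.3320221569526 206.41442727467464
```

Call:
play_rows([
  [0.9, -0.3, 3, -0.1, 0],
  [0.9, -0.3, 7, -0.1, 0],
  [0.9, -0.3, 10.5, -0.1, 0],
  [0.9, -0.3, 12.2, -0.1, 0],
  [0.9, -0.3, 12.2, -0.1, 0],
])

```text
time: 4.0
tcp_pos: [568.4, -153.3, 39.5]
tool_rot: [0.249, -0.251, 0.662, -0.661]
contact_force: [0.1, 0.6, 0.6]
width: 77.3
```

Call:
play_rows([
  [0, 0, 0, 0, 0],
  [0, 0, 0, 0, 0],
  [0, 0, 0, 0, 0],
  [0, 0, 0, 0, 0],
  [0, 0, 0, 0, 0],
])

```text
time: 4.62
tcp_pos: [569.3, -153.3, 41.4]
tool_rot: [-0.251, 0.25, -0.661, 0.662]
contact_force: [-1.1, 0.9, 5.8]
width: 21.2
```

Call:
play_rows([
  [0, 0, -3, 0, 0],
  [0, 0, -8, 0, 0],
  [0, 0, -13, 0, 0],
  [0, -3, -16, -2, 6],
  [0, -7, -17, -5, 12],
])

```text
time: 5.25
tcp_pos: [588.8, -69.4, 212.3]
tool_rot: [-0.179, 0.176, -0.684, 0.685]
contact_force: [0.4, 0.2, -1.9]
width: 21.7
```

```bash
python3 - <<'E'
from h import *; from station import arm
s=arm.observe();M=rotm(s["tool_rot"]);print(M.round(3),M.T@(np.array([650,167,210])-s["tcp_pos"]),s["joints"],s["width"],s["contact_force"])
E
```

```text
[[-0.874  0.004  0.486]
 [-0.486  0.001 -0.874]
 [-0.003 -1.     0.001]] [-168.38857253    2.65091723 -176.84093005] [ 1.55591328e-01  3.51177931e-01 -1.21468279e-01 -4.83552417e-05
 -1.09459629e+00  3.51910569e-01] 21.739405573575656 [ 0.39247206  0.19499055 -1.86686777]
```

Call:
play_rows([
  [0, -3.4, 0, -3.6, 10],
  [0, -6.8, 0, -7.2, 20],
  [0, -10.2, 0, -10.8, 30],
  [0, -13.6, 0, -14.4, 40],
  [0, -16.8, 0, -17.7, 46.5],
])

```text
time: 5.88
tcp_pos: [647.1, 168.9, 209.1]
tool_rot: [0.107, -0.106, -0.699, 0.699]
contact_force: [0.8, -0.3, -1.7]
width: 21.3
```

Call:
play_rows([
  [0, 0, 0, 0, 0],
  [0, 0, 0, 0, 0],
  [0, 0, 0, 0, 0],
  [0, 0, 0, 0, 0],
  [0, 0, 0, 0, 0],
])

```text
time: 6.5
tcp_pos: [647.5, 166.5, 210.6]
tool_rot: [-0.105, 0.105, 0.699, -0.699]
contact_force: [1.1, 0.4, -1.5]
width: 21.4
```

```bash
python3 look.py w3
```

```text
6.5 [647.50183718 166.49022346 210.56008893] [ 4.93007296e-01  4.79696035e-01  7.91367864e-02 -5.92622258e-05
 -1.16997715e+00 -7.91889446e-01] [-0.956  0.294 -0.   ] 21.394913850032424 [ 1.1  0.4 -1.5]
```

View pics/w3.png

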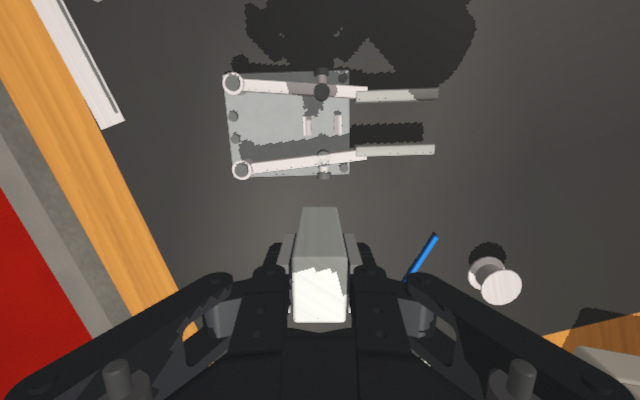

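```bash
python3 - <<'E'
from h import *; import pickle
s,d=pickle.load(open("pics/w3.pkl","rb"))
cv2.imwrite("pics/c4.png",cv2.resize(d["img"][65:185,220:360],None,fx=5,fy=5,interpolation=cv2.INTER_CUBIC))
E
```

```text
(no output)
```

View pics/c4.png

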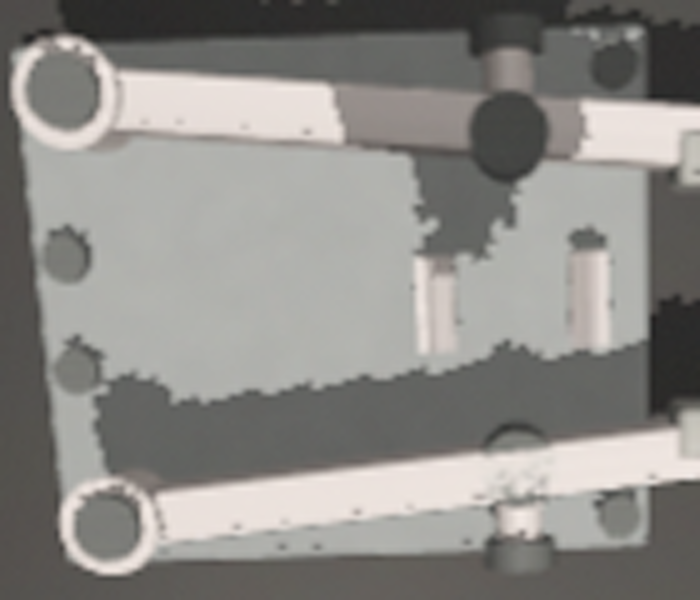

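```bash
python3 - <<'E'
from h import *; import pickle
s,d=pickle.load(open("pics/w3.pkl","rb")); M=rotm(s["tool_rot"])
f=lambda x,y,z: onz(d,(220+x/5-.4,65+y/5-.4),z,s)
for z in (39,45):
    A,B=f(63,90,z),f(108,525,z); D=B-A; print("hinge",z,A,B,np.linalg.norm(D),np.degrees(np.arctan2(D[1],D[0]))-90,(A+B)/2)
c=[f(12,45,9),f(648,30,9),f(648,545,9),f(70,560,9)]
for i in range(4):
    e=c[(i+1)%4]-c[i];print("plate",c[i].round(1),np.linalg.norm(e).round(1),np.degrees(np.arctan2(e[1],e[0])).round(1))
for z in (18,):
    L,R_=f(443,304,z),f(582,299,z); e=L-R_; print("fence",z,L,R_,np.linalg.norm(e),np.degrees(np.arctan2(e[1],e[0])),(L+R_)/2)
print("inner", np.linalg.norm(f(457,304,18)-f(567,299,18)))
j1,j2=f(508,135,39),f(518,455,39);print("jawscrew",j1,j2,(j1+j2)/2, j2-j1)
print("tip", onz(d,(438,95),39,s),onz(d,(435,150),39,s))
print(M[:,0])
E
```

```text
hinge 39 [697.37564066  44.59043355  39.        ] [719.80464675 126.96300511  39.        ] 85.37154595881175 -15.231653349628061 [708.5901437   85.77671933  39.        ]
hinge 45 [695.98495108  45.73066286  45.        ] [717.97144932 126.47808396  45.        ] 83.6872279332291 -15.231653349628033 [706.9782002   86.10437341  45.        ]
plate [711.4  27.4   9. ] 134.8 164.2
plate [581.7  64.2   9. ] 110.3 74.5
plate [611.2 170.5   9. ] 134.1 -15.6
plate [740.4 134.5   9. ] 110.9 -105.1
fence 18 [639.81579195 104.93364608  18.        ] [610.87095993 112.74154849  18.        ] 29.97943696860675 -15.096286296088106 [625.34337594 108.83759728  18.        ]
inner 23.73281114650985
jawscrew [617.06958165  77.90916163  39.        ] [633.32675926 138.25055059  39.        ] [625.19817045 108.07985611  39.        ] [16.2571776  60.34138896  0.        ]
tip [508.29159317 114.6519283   39.        ] [521.50191564 166.62337024  39.        ]
[-9.55659418e-01  2.94474203e-01 -1.43762258e-04]
```

```bash
python3 - <<'E'
from h import *; import pickle
s,d=pickle.load(open("pics/w3.pkl","rb")); M=rotm(s["tool_rot"])
g=cv2.cvtColor(d["img"],cv2.COLOR_BGR2GRAY)
print(g[200:300:1,320].tolist()); print("row212",g[212,290:350].tolist()); print("row262",g[262,284:355].tolist())
def tl(uv,y):
    o,v=ray(d,uv,s); o=M.T@(o-s["tcp_pos"]); v=M.T@v; return o+v*(y-o[1])/v[1]
for uv,y in (((303,207.5),41),((339,207.5),41),((320,207.5),41),((320,265),-29)): print(uv,tl(uv,y).round(1))
E
```

```text
[95, 95, 95, 95, 95, 94, 102, 119, 124, 124, 124, 123, 124, 124, 124, 123, 123, 124, 124, 123, 123, 124, 124, 124, 124, 124, 123, 124, 124, 124, 124, 124, 124, 124, 123, 123, 124, 123, 124, 124, 123, 122, 123, 124, 123, 124, 124, 123, 123, 123, 124, 123, 123, 123, 123, 124, 133, 145, 151, 150, 150, 150, 151, 150, 151, 150, 149, 148, 147, 148, 182, 235, 254, 254, 254, 253, 252, 251, 252, 252, 252, 253, 253, 253, 254, 253, 251, 249, 248, 248, 250, 251, 252, 252, 253, 253, 253, 254, 254, 254]
row212 [99, 99, 98, 99, 99, 98, 98, 98, 98, 99, 97, 106, 119, 123, 123, 124, 122, 122, 123, 124, 125, 126, 126, 126, 126, 125, 124, 124, 123, 123, 124, 125, 124, 124, 124, 124, 125, 124, 124, 124, 124, 123, 124, 123, 124, 125, 129, 119, 99, 93, 93, 93, 93, 93, 92, 93, 93, 92, 92, 92]
row262 [108, 108, 107, 107, 95, 60, 29, 65, 106, 129, 140, 146, 147, 147, 148, 149, 149, 150, 151, 150, 150, 150, 149, 149, 149, 148, 147, 147, 147, 147, 148, 150, 150, 151, 150, 151, 151, 150, 150, 149, 149, 148, 149, 148, 150, 150, 150, 151, 151, 150, 151, 150, 151, 150, 151, 152, 153, 152, 152, 152, 153, 153, 153, 115, 30, 54, 92, 107, 107, 107, 108]
(303, 207.5) [-9.  41.  14.6]
(339, 207.5) [13.3 41.  14.6]
(320, 207.5) [ 1.5 41.  14.6]
(320, 265) [  1.3 -29.   12.4]
```

Call:
play_rows([
  [0, 0.3, 2, 3.4, -1.8],
  [0, 0.3, 5, 6.8, -1.8],
  [0, 0.3, 8, 6.8, -1.8],
  [0, 0.3, 11, 6.8, -1.8],
  [0, 0.3, 11.5, 6.8, -1.8],
])

```text
time: 7.18
tcp_pos: [623.3, 102.3, 93.2]
tool_rot: [0.096, -0.093, -0.7, 0.702]
contact_force: [-0.5, -1.2, -2.0]
width: 21.2
```

Call:
play_rows([
  [0, 0, 0, 0, 0],
  [0, 0, 0, 0, 0],
  [0, 0, 0, 0, 0],
  [0, 0, 0, 0, 0],
  [0, 0, 0, 0, 0],
])

```text
time: 7.8
tcp_pos: [624.7, 103.1, 95.6]
tool_rot: [-0.094, 0.094, 0.701, -0.701]
contact_force: [0.4, -1.2, -2.2]
width: 21.5
```

```bash
python3 look.py w4; python3 - <<'E'
from h import *
im=cv2.imread("pics/w4.png"); cv2.imwrite("pics/c5.png",cv2.resize(im[130:330,190:450],None,fx=3,fy=3,interpolation=cv2.INTER_CUBIC))
E
```

```text
7.8 [624.7326132  103.13871956  95.6095808 ] [ 4.18766422e-01  5.29158706e-01 -1.53012034e-01  4.83238854e-05
 -8.88221806e-01 -6.85284395e-01] [-0.965  0.263 -0.   ] 21.503198793906694 [ 0.4 -1.2 -2.2]
```

View pics/c5.png

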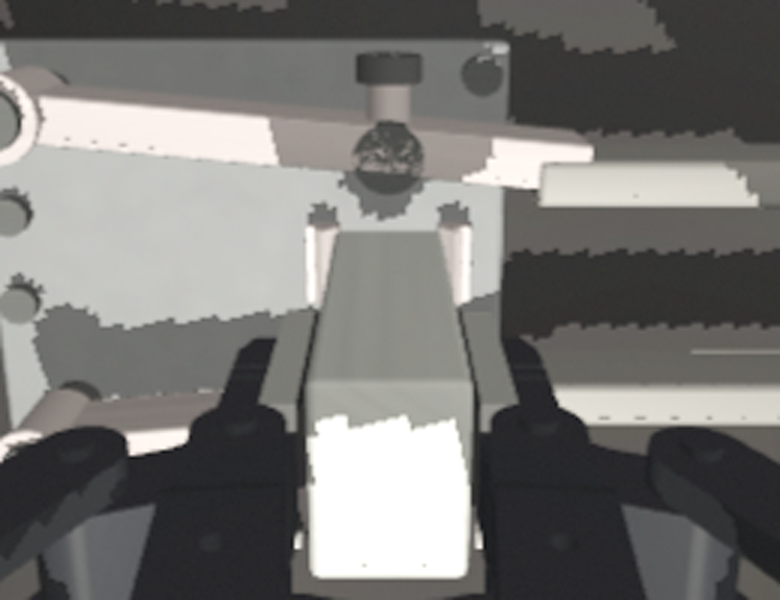

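```bash
python3 - <<'E'
from h import *; import pickle
s,d=pickle.load(open("pics/w4.pkl","rb")); M=rotm(s["tool_rot"])
f=lambda x,y,z: M.T@(onz(d,(190+x/3-.33,130+y/3-.33),z,s)-s["tcp_pos"])
zb=s["tcp_pos"][2]-41
for n,a in dict(fL_in=(337,228,18),fR_in=(442,226,18),fL_out=(306,228,18),fR_out=(471,226,18),bL=(339,232,zb),bR=(440,232,zb),jaw=(388,155,38),hinge_tip=(388,190,38),plate=(510,40,9)).items(): print(n,f(*a).round(1))
print(M.T@(np.array([625.4,108.5,50])-s["tcp_pos"]), np.degrees(np.arctan2(M[1,0],M[0,0])))
E
```

```text
fL_in [-11.8  77.6   4.9]
fR_in [14.4 77.6  5.5]
fL_out [-19.6  77.6   4.9]
fR_out [21.6 77.6  5.5]
bL [-9.2 41.  14.9]
bR [11.7 41.  14.9]
jaw [ 0.9 57.6 27.7]
hinge_tip [ 0.9 57.6 19.7]
plate [30.9 86.6 50.5]
[ 0.78337621 45.61053004 -5.33745872] 164.73138887130915
```

Call:
play_rows([
  [0, 0, 0.5, 0.12, 0],
  [0, 0, 1.6, 0.12, 0],
  [0, 0, 2.7, 0.12, 0],
  [0, 0, 3.6, 0.12, 0],
  [0, 0, 4.2, 0.12, 0],
])

```text
time: 8.48
tcp_pos: [624.1, 101.8, 52.2]
tool_rot: [0.094, -0.094, -0.701, 0.701]
contact_force: [0.1, 0.2, -1.3]
width: 21.4
```

Call:
play_rows([
  [0, 0, 0.1, 0, 0],
  [0, 0, 0.1, 0, 0],
  [0, 0, 0.2, 0, 0],
  [0, 0, 0.2, 0, 0],
  [0, 0, 0.3, 0, 0],
])

```text
time: 9.1
tcp_pos: [624.5, 102.0, 50.6]
tool_rot: [-0.094, 0.094, 0.701, -0.701]
contact_force: [-0.1, 0.7, -2.0]
width: 21.2
```

Call:
play_rows([
  [0, 0, 0.1, 0, 0],
  [0, 0, 0.1, 0, 0],
  [0, 0, 0.15, 0, 0],
  [0, 0, 0.2, 0, 0],
  [0, 0, 0.2, 0, 0],
])

```text
time: 9.72
tcp_pos: [624.6, 102.0, 50.4]
tool_rot: [0.093, -0.094, -0.701, 0.701]
contact_force: [-4.2, -0.2, 9.1]
width: 21.3
```

```bash
python3 look.py w5; python3 - <<'E'
from h import *
im=cv2.imread("pics/w5.png"); cv2.imwrite("pics/c6.png",cv2.resize(im[130:330,190:450],None,fx=3,fy=3,interpolation=cv2.INTER_CUBIC))
E
```

```text
9.725 [624.56602986 102.03857948  50.37918704] [ 4.17460611e-01  5.82630893e-01 -1.92917787e-01  7.27019198e-04
 -7.94491452e-01 -6.83823964e-01] [-0.965  0.263 -0.001] 21.253182146662017 [-4.2 -0.2  9.1]
```

View pics/c6.png

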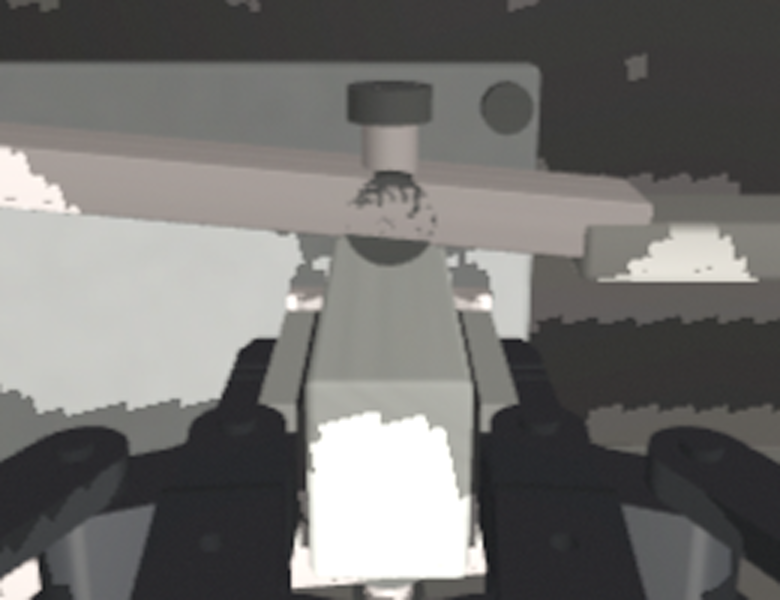

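Call:
play_rows([
  [0.5, 0, -0.1, 0, 0],
  [0.6, 0, -0.1, 0, 0],
  [0.7, 0, -0.1, 0, 0],
  [0.7, 0, -0.1, 0, 0],
  [0.7, 0, -2, 0, 0],
])

```text
time: 10.4
tcp_pos: [623.2, 101.5, 66.6]
tool_rot: [0.095, -0.093, -0.7, 0.701]
contact_force: [-0.5, 0.5, 0.1]
width: 59.9
```

Call:
play_rows([
  [0.7, 0, -3, 0, 0],
  [0.8, 0, -7, 0, 0],
  [1, 2, -9, -0.2, -10],
  [1, 5, -9, -0.4, -20],
  [1, 8, -9, -0.7, -30],
])

```text
time: 11.02
tcp_pos: [548.3, 129.9, 158.5]
tool_rot: [0.093, -0.092, 0.701, -0.701]
contact_force: [-0.5, 0.4, -0.2]
width: 85.2
```

Call:
play_rows([
  [1, 0, 0, 0, -10.5],
  [1, 0, 0, 0, -21],
  [1, 0, 0, 0, -31.5],
  [1, 0, 0, 0, -42],
  [1, 0, 0, 0, -52.5],
])

```text
time: 11.65
tcp_pos: [549.0, 129.7, 158.2]
tool_rot: [0.393, -0.393, 0.588, -0.588]
contact_force: [1.2, -0.0, 0.5]
width: 85.2
```

Call:
play_rows([
  [1, 0, 1, 0, -7.5],
  [1, 0, 2, 0, -7.5],
  [1, 0, 2, 0, -7.5],
  [1, 0, 2, 0, -7.5],
  [1, 0, 2, 0, -7.5],
])

```text
time: 12.28
tcp_pos: [549.3, 129.9, 138.7]
tool_rot: [-0.429, 0.429, -0.562, 0.562]
contact_force: [0.0, 0.0, 0.0]
width: 85.5
```

```bash
python3 look.py w6
```

```text
12.275 [549.28610484 129.90931427 138.68295892] [ 5.19329369e-01  3.78981370e-01 -2.85335929e-01  1.26603571e-04
 -9.05685142e-01  7.84412579e-01] [-0.264 -0.965 -0.   ] 85.4682831566516 [0. 0. 0.]
```

View pics/w6.png

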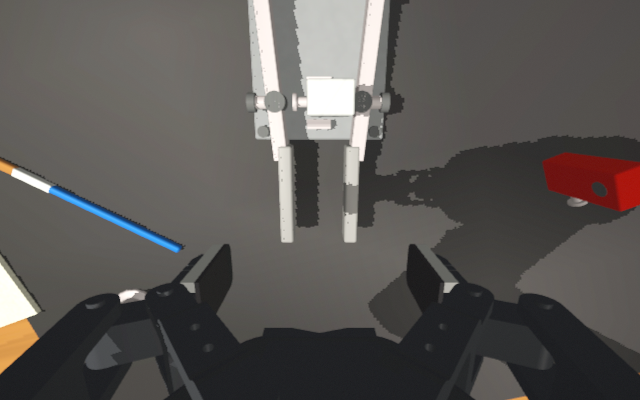

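```bash
python3 - <<'E'
from h import *; import pickle
s,d=pickle.load(open("pics/w6.pkl","rb")); M=rotm(s["tool_rot"])
print(proj(d,[549.3,129.9,39],s))
for uv in ((278,195),(294,195),(344,195),(359,195),(286,147),(286,242),(351,147),(351,242)): print(uv,(M.T@(onz(d,uv,39,s)-s["tcp_pos"])).round(1))
E
```

```text
[[318.06490462 201.96026093]]
(278, 195) [-32.8  99.7   5.9]
(294, 195) [-19.7  99.7   5.9]
(344, 195) [21.3 99.7  5.9]
(359, 195) [33.6 99.7  5.9]
(286, 147) [-25.1  99.7  44.8]
(286, 242) [-27.5  99.7 -35.7]
(351, 147) [25.9 99.7 44.8]
(351, 242) [ 28.3  99.6 -35.7]
```

Call:
play_rows([
  [1, 0, 3, 0.4, 0],
  [1, 0, 7, 0.4, 0],
  [1, 0, 10, 0.4, 0],
  [1, 0, 12, 0.4, 0],
  [1, 0, 12, 0.4, 0],
])

```text
time: 12.95
tcp_pos: [552.0, 128.2, 17.0]
tool_rot: [0.428, -0.43, 0.562, -0.562]
contact_force: [0.3, 0.1, 0.4]
width: 85.5
```

Call:
play_rows([
  [0.95, 0, 0.1, 0, 0],
  [0.9, 0, 0.1, 0, 0],
  [0.85, 0, 0.1, 0, 0],
  [0.8, 0, 0.1, 0, 0],
  [0.8, 0, 0.1, 0, 0],
])

```text
time: 13.58
tcp_pos: [553.0, 128.8, 17.5]
tool_rot: [-0.429, 0.429, -0.562, 0.562]
contact_force: [0.2, 0.4, 1.2]
width: 68.3
```

Call:
play_rows([
  [0.79, 0, 0, 0, 0],
  [0.78, 0, 0, 0, 0],
  [0.77, 0, 0, 0, 0],
  [0.76, 0, 0, 0, 0],
  [0.75, 0, 0, 0, 0],
])

```text
time: 14.2
tcp_pos: [553.1, 128.9, 17.5]
tool_rot: [-0.429, 0.429, -0.562, 0.562]
contact_force: [0.1, 0.7, 0.2]
width: 64.2
```

Call:
play_rows([
  [0.74, 0, 0, 0, 0],
  [0.73, 0, 0, 0, 0],
  [0.72, 0, 0, 0, 0],
  [0.71, 0, 0, 0, 0],
  [0.71, 0, 0, 0, 0],
])

```text
time: 14.82
tcp_pos: [553.0, 128.7, 17.4]
tool_rot: [-0.429, 0.429, -0.562, 0.562]
contact_force: [0.6, 0.1, 2.0]
width: 61.0
```

Call:
play_rows([
  [0.7, 0, 0, 0, 0],
  [0.69, 0, 0, 0, 0],
  [0.68, 0, 0, 0, 0],
  [0.67, 0, 0, 0, 0],
  [0.67, 0, 0, 0, 0],
])

```text
time: 15.45
tcp_pos: [552.9, 128.7, 17.3]
tool_rot: [0.429, -0.429, 0.562, -0.562]
contact_force: [1.1, -0.2, 1.6]
width: 56.8
```

Call:
play_rows([
  [0.66, 0, 0, 0, 0],
  [0.65, 0, 0, 0, 0],
  [0.64, 0, 0, 0, 0],
  [0.64, 0, 0, 0, 0],
  [0.64, 0, 0, 0, 0],
])

```text
time: 16.08
tcp_pos: [552.9, 128.7, 17.3]
tool_rot: [-0.429, 0.429, -0.562, 0.562]
contact_force: [-0.0, -1.4, 3.1]
width: 54.7
```

Call:
play_rows([
  [0.63, 0, 0, 0, 0],
  [0.62, 0, 0, 0, 0],
  [0.61, 0, 0, 0, 0],
  [0.61, 0, 0, 0, 0],
  [0.61, 0, 0, 0, 0],
])

```text
time: 16.7
tcp_pos: [552.9, 128.7, 17.4]
tool_rot: [0.429, -0.429, 0.562, -0.562]
contact_force: [-0.1, 0.1, 2.9]
width: 52.2
```

Call:
play_rows([
  [0.6, 0, 0, 0, 0],
  [0.595, 0, 0, 0, 0],
  [0.59, 0, 0, 0, 0],
  [0.585, 0, 0, 0, 0],
  [0.585, 0, 0, 0, 0],
])

```text
time: 17.32
tcp_pos: [553.0, 128.8, 17.6]
tool_rot: [-0.429, 0.429, -0.562, 0.562]
contact_force: [-0.7, 0.1, 5.6]
width: 50.1
```

Call:
play_rows([
  [0.58, 0, 0, 0, 0],
  [0.575, 0, 0, 0, 0],
  [0.57, 0, 0, 0, 0],
  [0.565, 0, 0, 0, 0],
  [0.565, 0, 0, 0, 0],
])

```text
time: 17.95
tcp_pos: [553.1, 128.9, 17.9]
tool_rot: [-0.429, 0.429, -0.562, 0.562]
contact_force: [-0.5, -1.3, 6.6]
width: 48.1
```

Call:
play_rows([
  [0.56, 0, 0, 0, 0],
  [0.556, 0, 0, 0, 0],
  [0.552, 0, 0, 0, 0],
  [0.55, 0, 0, 0, 0],
  [0.55, 0, 0, 0, 0],
])

```text
time: 18.58
tcp_pos: [553.2, 129.0, 18.0]
tool_rot: [-0.43, 0.429, -0.562, 0.562]
contact_force: [-1.8, -0.5, 7.7]
width: 47.2
```

```bash
python3 look.py w7; python3 - <<'E'
from station import arm
import numpy as np
print(np.mean([[arm.observe()["width"],arm.observe()["contact_force"][2]] for _ in range(20)],0))
E
```

```text
18.575 [553.22545736 128.9768476   18.02529535] [ 5.14306198e-01  5.46031658e-01 -3.86122478e-01  3.34286398e-04
 -6.37694091e-01  7.90261080e-01] [-0.263 -0.965 -0.001] 47.18609742615452 [-1.8 -0.5  7.7]
[47.06475001  8.67582132]
```

Call:
play_rows([
  [0.547, 0, 0, 0, 0],
  [0.544, 0, 0, 0, 0],
  [0.541, 0, 0, 0, 0],
  [0.538, 0, 0, 0, 0],
  [0.535, 0, 0, 0, 0],
])

```text
time: 19.25
tcp_pos: [553.3, 129.1, 18.2]
tool_rot: [-0.43, 0.429, -0.562, 0.562]
contact_force: [-1.1, 0.2, 8.4]
width: 46.1
```

Call:
play_rows([
  [0.532, 0, 0, 0, 0],
  [0.529, 0, 0, 0, 0],
  [0.526, 0, 0, 0, 0],
  [0.523, 0, 0, 0, 0],
  [0.52, 0, 0, 0, 0],
])

```text
time: 19.88
tcp_pos: [553.4, 129.1, 18.3]
tool_rot: [-0.43, 0.429, -0.562, 0.562]
contact_force: [-1.4, 0.3, 9.1]
width: 44.6
```

Call:
play_rows([
  [0.52, 0, -0.02, 0, 0],
  [0.52, 0, -0.04, 0, 0],
  [0.52, 0, -0.06, 0, 0],
  [0.52, 0, -0.08, 0, 0],
  [0.52, 0, -0.1, 0, 0],
])

```text
time: 20.5
tcp_pos: [553.4, 129.0, 18.5]
tool_rot: [-0.43, 0.429, -0.562, 0.562]
contact_force: [1.5, -0.4, 3.7]
width: 44.3
```

Call:
play_rows([
  [0.517, 0, 0, 0, 0],
  [0.514, 0, 0, 0, 0],
  [0.511, 0, 0, 0, 0],
  [0.508, 0, 0, 0, 0],
  [0.505, 0, 0, 0, 0],
])

```text
time: 21.12
tcp_pos: [553.4, 128.9, 18.6]
tool_rot: [-0.43, 0.429, -0.562, 0.562]
contact_force: [0.8, 0.1, 5.3]
width: 43.5
```

Call:
play_rows([
  [0.502, 0, -0.02, 0, 0],
  [0.499, 0, -0.04, 0, 0],
  [0.496, 0, -0.06, 0, 0],
  [0.493, 0, -0.08, 0, 0],
  [0.49, 0, -0.1, 0, 0],
])

```text
time: 21.75
tcp_pos: [553.4, 128.8, 18.9]
tool_rot: [-0.429, 0.429, -0.562, 0.562]
contact_force: [5.9, -0.9, -1.6]
width: 41.9
```

Call:
play_rows([
  [0.487, 0, -0.01, 0, 0],
  [0.484, 0, -0.02, 0, 0],
  [0.481, 0, -0.03, 0, 0],
  [0.478, 0, -0.04, 0, 0],
  [0.475, 0, -0.05, 0, 0],
])

```text
time: 22.38
tcp_pos: [553.0, 128.6, 19.2]
tool_rot: [0.429, -0.429, 0.562, -0.562]
contact_force: [4.7, -1.3, -1.1]
width: 40.5
```

```bash
python3 look.py w8; cat > prof.py <<'E'
import sys,pickle
from h import *
for n in sys.argv[1:]:
    s,d=pickle.load(open(f"pics/{n}.pkl","rb")); g=cv2.cvtColor(d["img"],cv2.COLOR_BGR2GRAY)
    C=np.array([626.,108.4,27+7.]);ux=np.array([.9646,-.2639,0]);uy=np.array([.2639,.9646,0])
    for dx in (-3,0,3):
        ys=np.arange(-36,37,1.)
        uv=proj(d,[C+ux*dx+uy*y for y in ys],s).astype(np.float32)
        v=cv2.remap(g,uv[:,0].reshape(1,-1),uv[:,1].reshape(1,-1),cv2.INTER_LINEAR)[0]
        print(n,dx,uv[36].round(),v.tolist())
E
python3 prof.py w6 w7 w8
```

```text
22.375 [553.02116754 128.62271449  19.16296365] [ 5.13804883e-01  5.44297440e-01 -3.85211730e-01 -4.80378741e-05
 -6.41315952e-01  7.90120564e-01] [-0.264 -0.965 -0.   ] 40.51554709579856 [ 4.7 -1.3 -1.1]
w6 -3 [319. 105.] [87, 108, 99, 90, 90, 85, 85, 83, 92, 203, 250, 255, 255, 255, 255, 255, 255, 255, 255, 255, 255, 255, 255, 255, 255, 255, 255, 255, 255, 255, 255, 255, 255, 255, 255, 255, 255, 255, 255, 255, 255, 255, 255, 255, 255, 240, 229, 237, 238, 237, 232, 202, 174, 170, 217, 240, 242, 174, 118, 118, 107, 76, 68, 122, 145, 146, 147, 152, 149, 147, 148, 148, 148]
w6 0 [319. 101.] [84, 90, 96, 87, 87, 96, 88, 83, 87, 198, 249, 255, 255, 255, 255, 255, 255, 255, 255, 255, 255, 255, 255, 255, 255, 255, 255, 255, 255, 255, 255, 255, 255, 255, 255, 255, 255, 255, 255, 255, 255, 255, 255, 255, 255, 242, 244, 252, 252, 252, 252, 253, 224, 174, 212, 247, 241, 165, 118, 118, 108, 72, 89, 135, 147, 146, 147, 149, 147, 148, 158, 151, 148]
w6 3 [319.  97.] [90, 102, 88, 87, 84, 88, 89, 83, 94, 193, 248, 255, 255, 255, 255, 255, 255, 255, 255, 255, 255, 255, 255, 255, 255, 255, 255, 255,
[... 1782 characters left out ...]
 179, 212, 218, 218, 217, 216, 217, 219, 219, 220, 218, 215, 216, 219, 220, 221, 220, 218, 217, 218, 219, 220, 220, 221, 219, 216, 214, 217, 219, 220, 221, 222, 223, 222, 223, 223, 223, 223, 221, 223, 225, 226, 227, 226, 225, 224, 218, 204, 109, 109, 108, 114, 196, 202, 202, 203, 204, 202, 202, 202, 202, 178, 110, 110, 172]
w8 3 [318.  83.] [88, 69, 56, 55, 57, 56, 56, 63, 177, 210, 216, 215, 217, 218, 219, 219, 217, 215, 217, 219, 220, 220, 219, 217, 217, 217, 218, 219, 219, 220, 218, 215, 214, 216, 218, 220, 220, 221, 221, 222, 221, 222, 222, 221, 221, 222, 225, 225, 226, 225, 223, 223, 222, 223, 218, 206, 112, 109, 108, 110, 151, 201, 202, 201, 202, 203, 202, 202, 202, 202, 124, 109, 157]
```

```bash
cat > blk.py <<'E'
import sys,pickle
from h import *
O=np.array([626.,108.4,0]);ux=np.array([.9646,-.2639,0]);uy=np.array([.2639,.9646,0])
for n in sys.argv[1:]:
    s,d=pickle.load(open(f"pics/{n}.pkl","rb")); g=cv2.cvtColor(d["img"],cv2.COLOR_BGR2GRAY).astype(np.float32)
    def line(z,dx):
        ys=np.arange(-45,45,.25); uv=proj(d,[O+[0,0,z]+ux*dx+uy*y for y in ys],s).astype(np.float32)
        return ys,cv2.remap(g,uv[:,0].reshape(1,-1),uv[:,1].reshape(1,-1),cv2.INTER_LINEAR)[0]
    ys,v=line(79,0); k=np.where(v>170)[0]; dv=np.gradient(v)
    a=ys[np.argmax(np.where(ys<-10,dv,0))]; b=ys[np.argmin(np.where((ys>-2)&(ys<15),dv,0))]
    print(n,"top edges",a,b, "width",s["width"])
    ys,v=line(39,-25); print("  handle line z39 x-25:",[(float(y),int(q)) for y,q in zip(ys,np.gradient(v)) if abs(q)>12])
E
python3 blk.py w6 w7 w8; python3 - <<'E'
from h import *
a=cv2.imread("pics/w7.png")[40:170,240:400];b=cv2.imread("pics/w8.png")[40:170,240:400]
cv2.imwrite("pics/c7.png",cv2.resize(np.hstack([a,b]),None,fx=2.5,fy=4,interpolation=cv2.INTER_CUBIC))
E
```

```text
w6 top edges -22.25 7.5 width 85.4682831566516
  handle line z39 x-25: [(-37.5, 15), (-37.25, 25), (-37.0, 25), (-36.75, 18), (-26.5, -12), (-26.25, -13), (9.25, -16), (9.5, -18), (9.75, -13), (26.25, 13), (26.5, 19), (26.75, 19), (27.0, 18), (27.25, 16), (27.5, 16), (37.5, -12), (37.75, -19), (38.0, -27), (38.25, -30), (38.5, -20)]
w7 top edges -19.5 10.25 width 47.18609742615452
  handle line z39 x-25: [(-44.0, 17), (-43.75, 28), (-43.5, 26), (-43.25, 20), (-36.75, -19), (-36.5, -17), (-31.25, 12), (-31.0, 25), (-30.75, 30), (-30.5, 24), (-30.25, 14), (-20.25, -19), (-20.0, -20), (-19.75, -12), (2.0, -19), (2.25, -22), (2.5, -13), (19.75, 18), (20.0, 23), (20.25, 22), (20.5, 18), (30.75, -13), (43.5, -12), (43.75, -21), (44.0, -25), (44.25, -17)]
w8 top edges -18.0 12.0 width 40.51554709579856
  handle line z39 x-25: [(-44.0, 24), (-43.75, 29), (-43.5, 22), (-43.25, 15), (-42.0, -14), (-41.75, -13), (-35.0, -14), (-34.75, -16), (-29.0, 24), (-28.75, 32), (-28.5, 27), (-28.25, 16), (-18.25, -14), (-18.0, -18), (-17.75, -17), (-0.25, -15), (0.0, -20), (0.25, -16), (17.0, 18), (17.25, 23), (17.5, 23), (17.75, 19), (18.0, 13), (27.75, -14), (28.0, -16), (43.5, -12), (43.75, -21), (44.0, -24), (44.25, -18)]
```

Call:
play_rows([
  [0.52, 0, 0, 0, 0],
  [0.6, 0, 0, 0, 0],
  [0.7, 0, 0, 0, 0],
  [0.85, 0, 0, 0, 0],
  [1, 0, 0, 0, 0],
])

```text
time: 23.05
tcp_pos: [552.9, 128.7, 20.0]
tool_rot: [-0.429, 0.429, -0.562, 0.562]
contact_force: [0.2, 1.3, 0.5]
width: 85.4
```

```bash
python3 look.py w9; python3 prof.py w9;python3 blk.py w9; python3 - <<'E'
from h import *
a=cv2.imread("pics/w9.png")[20:170,230:410]
cv2.imwrite("pics/c8.png",cv2.resize(a,None,fx=4,fy=4,interpolation=cv2.INTER_CUBIC))
E
```

```text
23.05 [552.85639196 128.74796019  19.96905135] [ 5.14182906e-01  5.42897434e-01 -3.85074864e-01  4.43186327e-05
 -6.42840387e-01  7.90127242e-01] [-0.263 -0.965  0.   ] 85.39146178005075 [0.2 1.3 0.5]
w9 -3 [318. 100.] [55, 56, 56, 56, 59, 59, 57, 84, 185, 217, 219, 219, 219, 219, 217, 217, 218, 220, 220, 221, 219, 217, 218, 221, 221, 222, 221, 219, 219, 219, 220, 221, 222, 222, 221, 217, 216, 218, 221, 221, 223, 223, 224, 224, 224, 224, 224, 224, 223, 225, 227, 228, 228, 226, 216, 178, 83, 83, 83, 62, 45, 44, 45, 56, 111, 111, 110, 124, 157, 163, 135, 122, 119]
w9 0 [318.  91.] [55, 56, 56, 55, 60, 56, 58, 77, 183, 214, 219, 219, 217, 217, 218, 219, 220, 220, 218, 216, 218, 220, 221, 221, 220, 219, 218, 219, 220, 220, 221, 221, 220, 216, 215, 218, 220, 221, 222, 222, 223, 223, 223, 224, 224, 223, 222, 224, 226, 227, 227, 226, 225, 224, 215, 182, 83, 83, 83, 65, 40, 41, 42, 93, 112, 110, 111, 112, 113, 145, 126, 160, 155]
w9 3 [318.  83.] [60, 56, 56, 55, 57, 57, 58, 71, 181, 213, 216, 216, 217, 219, 220, 219, 217, 215, 218, 219, 220, 220, 219, 218, 217, 218, 219, 219, 220, 221, 219, 215, 215, 217, 219, 220, 221, 222, 222, 223, 223, 223, 223, 221, 221, 224, 226, 226, 226, 225, 224, 224, 224, 224, 214, 180, 83, 83, 83, 83, 82, 45, 35, 40, 110, 110, 110, 113, 125, 142, 134, 123, 138]
w9 top edges -18.0 11.75 width 85.39146178005075
  handle line z39 x-25: [(-44.25, 13), (-44.0, 26), (-43.75, 28), (-43.5, 22), (-43.25, 14), (-42.5, -17), (-42.25, -24), (-42.0, -15), (-37.25, 29), (-37.0, 40), (-36.75, 31), (-36.5, 19), (-26.5, -14), (-26.25, -18), (-26.0, -13), (7.25, -18), (7.5, -22), (7.75, -13), (26.5, 16), (26.75, 22), (27.0, 23), (27.25, 19), (27.5, 14), (37.25, -14), (37.5, -21), (37.75, -20), (43.75, -17), (44.0, -24), (44.25, -24), (44.5, -12)]
```

Call:
play_rows([
  [1, 0, -3, 0, 0],
  [1, 0, -8, 0, 0],
  [1, 0, -13, 0, 0],
  [1, -4, -13, 0, 0],
  [1, -8, -13, 0, 0],
])

```text
time: 23.72
tcp_pos: [574.4, 206.6, 151.4]
tool_rot: [0.43, -0.428, 0.562, -0.562]
contact_force: [0.2, 0.3, -0.1]
width: 85.2
```

Call:
play_rows([
  [1, 0, 0, 0, 0],
  [1, 0, 0, 0, 0],
  [1, 0, 0, 0, 0],
  [1, 0, 0, 0, 0],
  [1, 0, 0, 0, 0],
])

```text
time: 24.35
tcp_pos: [574.0, 205.4, 149.9]
tool_rot: [0.429, -0.429, 0.562, -0.562]
contact_force: [-0.1, -0.1, 0.3]
width: 85.5
```

```bash
python3 look.py w10; python3 - <<'E'
from h import *; import pickle
s,d=pickle.load(open("pics/w10.pkl","rb")); u,v=proj(d,[627,112,40],s)[0].astype(int);print(u,v)
x,y=max(u-70,0),max(v-55,0); a=d["img"][y:y+110,x:x+140]; print(x,y)
cv2.imwrite("pics/c9.png",cv2.resize(a,None,fx=5,fy=5,interpolation=cv2.INTER_CUBIC))
E
```

```text
24.35 [573.97037093 205.39863774 149.92994183] [ 6.08881110e-01  4.36183726e-01 -1.57540310e-01 -1.59042204e-05
 -9.76984893e-01  6.94695765e-01] [-0.264 -0.965 -0.   ] 85.51571121759558 [-0.1 -0.1  0.3]
414 106
344 51
```

View pics/c9.png

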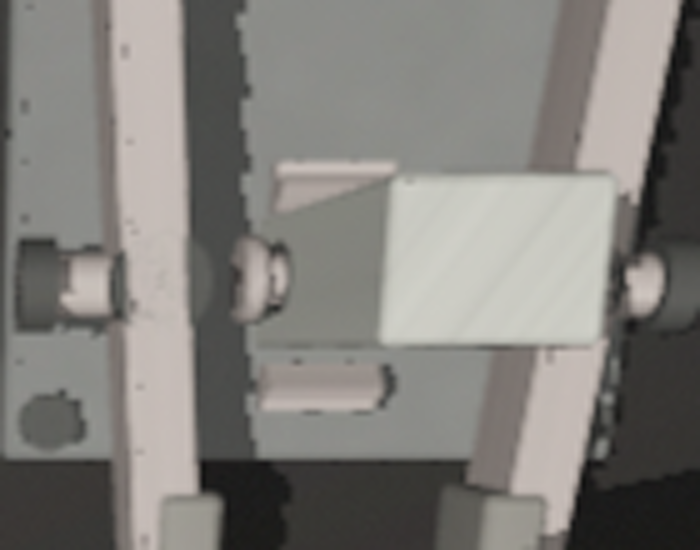

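Call:
play_rows([
  [1, 4, 0, 0, 0],
  [1, 8, 1, 0, 0],
  [1, 8, 6, 0, 0],
  [1, 8, 11, 0, 0],
  [0.9, 8, 13.2, 0, 0],
])

```text
time: 25.02
tcp_pos: [551.3, 127.6, 15.2]
tool_rot: [0.427, -0.43, 0.563, -0.562]
contact_force: [0.3, -1.0, 0.4]
width: 76.6
```

Call:
play_rows([
  [0.8, 0, 0, 0, 0],
  [0.75, 0, 0, 0, 0],
  [0.72, 0, -0.03, 0, 0],
  [0.69, 0, -0.06, 0, 0],
  [0.66, 0, -0.09, 0, 0],
])

```text
time: 25.65
tcp_pos: [553.7, 129.1, 19.8]
tool_rot: [-0.43, 0.428, -0.562, 0.562]
contact_force: [0.3, 0.3, 1.7]
width: 56.3
```

Call:
play_rows([
  [0.63, 0, -0.03, 0, 0],
  [0.6, 0, -0.06, 0, 0],
  [0.57, 0, -0.09, 0, 0],
  [0.55, 0, -0.11, 0, 0],
  [0.53, 0, -0.13, 0, 0],
])

```text
time: 26.28
tcp_pos: [553.2, 128.8, 20.0]
tool_rot: [-0.429, 0.429, -0.562, 0.562]
contact_force: [3.4, -1.5, 0.3]
width: 45.3
```

```bash
cat > rd.py <<'E'
import sys,pickle
from h import *
from station import arm,optics
c=float(sys.argv[1]); W=[];F=[]
for i in range(2):
    s=arm.observe(); W.append(s["width"]);F.append(s["contact_force"]); d=optics.get_image("wrist")
s=arm.observe();W.append(s["width"]);F.append(s["contact_force"])
n=f"r{int(c*1000)}"; pickle.dump((s,d),open(f"pics/{n}.pkl","wb"))
print(s["time"],s["tcp_pos"].round(1) if hasattr(s["tcp_pos"],"round") else s["tcp_pos"],"W",np.mean(W).round(2),"err",(np.mean(W)-85.4*c).round(2),"F",np.mean(F,0).round(1))
import os; os.system(f"python3 blk.py {n} | head -1")
E
python3 rd.py 0.53
```

```text
r530 top edges -18.0 11.75 width 45.227843645695266
26.375 [553.1 128.8  19.9] W 45.44 err 0.18 F [ 3.2 -0.6  0.7]
```

Call:
play_rows([
  [0.52, 0, -0.01, 0, 0],
  [0.51, 0, -0.02, 0, 0],
  [0.5, 0, -0.03, 0, 0],
  [0.49, 0, -0.04, 0, 0],
  [0.48, 0, -0.05, 0, 0],
])

```text
time: 27.0
tcp_pos: [552.9, 128.8, 20.4]
tool_rot: [0.429, -0.429, 0.562, -0.562]
contact_force: [3.9, -0.2, -1.0]
width: 41.1
```

Call:
play_rows([
  [0.477, 0, -0.01, 0, 0],
  [0.474, 0, -0.01, 0, 0],
  [0.471, 0, -0.02, 0, 0],
  [0.468, 0, -0.02, 0, 0],
  [0.465, 0, -0.03, 0, 0],
])

```text
time: 27.62
tcp_pos: [552.8, 128.6, 20.7]
tool_rot: [0.429, -0.429, 0.562, -0.562]
contact_force: [3.9, -0.9, -3.1]
width: 39.6
```

```bash
python3 rd.py 0.465
```

```text
r465 top edges -17.5 12.0 width 39.992044798111166
27.725 [552.7 128.6  20.7] W 39.93 err 0.22 F [ 3.2 -1.3 -2.2]
```

Call:
play_rows([
  [0.462, 0, 0.01, 0, 0],
  [0.459, 0, 0.01, 0, 0],
  [0.456, 0, 0.01, 0, 0],
  [0.453, 0, 0.01, 0, 0],
  [0.45, 0, 0.01, 0, 0],
])

```text
time: 28.35
tcp_pos: [552.8, 128.7, 20.8]
tool_rot: [0.429, -0.429, 0.562, -0.562]
contact_force: [3.0, -1.8, -0.6]
width: 38.5
```

Call:
play_rows([
  [0.447, 0, 0, 0, 0],
  [0.444, 0, 0, 0, 0],
  [0.441, 0, 0, 0, 0],
  [0.438, 0, 0, 0, 0],
  [0.435, 0, 0, 0, 0],
])

```text
time: 28.98
tcp_pos: [553.0, 128.8, 20.9]
tool_rot: [-0.429, 0.429, -0.562, 0.562]
contact_force: [2.4, -2.1, 2.5]
width: 37.1
```

```bash
python3 rd.py 0.435
```

```text
r435 top edges -16.75 12.75 width 37.09416883901567
29.075 [553.  128.8  20.9] W 37.2 err 0.05 F [ 1.7 -1.6  2.7]
```

Call:
play_rows([
  [0.433, 0, 0, 0, 0],
  [0.431, 0, -0.01, 0, 0],
  [0.429, 0, -0.01, 0, 0],
  [0.427, 0, -0.02, 0, 0],
  [0.425, 0, -0.02, 0, 0],
])

```text
time: 29.7
tcp_pos: [553.0, 128.7, 20.9]
tool_rot: [-0.429, 0.429, -0.562, 0.562]
contact_force: [1.4, -1.3, 3.2]
width: 36.6
```

```bash
python3 rd.py 0.425
```

```text
r425 top edges -16.5 13.0 width 36.17347326936513
29.8 [553.  128.8  21. ] W 36.46 err 0.16 F [ 1.4 -1.4  3.2]
```

Call:
play_rows([
  [0.423, 0, 0, 0, 0],
  [0.421, 0, -0.01, 0, 0],
  [0.419, 0, -0.01, 0, 0],
  [0.417, 0, -0.02, 0, 0],
  [0.415, 0, -0.02, 0, 0],
])

```text
time: 30.42
tcp_pos: [553.0, 128.7, 21.0]
tool_rot: [-0.429, 0.429, -0.562, 0.562]
contact_force: [3.4, -2.2, 2.2]
width: 35.7
```

```bash
python3 rd.py 0.415
```

```text
r415 top edges -16.5 13.25 width 35.609871712075986
30.525 [553.  128.7  21.1] W 35.51 err 0.07 F [ 2.8 -2.9  1.8]
```

Call:
play_rows([
  [0.413, 0, 0, 0, 0],
  [0.411, 0, 0, 0, 0],
  [0.409, 0, -0.01, 0, 0],
  [0.408, 0, -0.01, 0, 0],
  [0.407, 0, -0.01, 0, 0],
])

```text
time: 31.15
tcp_pos: [552.9, 128.7, 21.2]
tool_rot: [0.429, -0.429, 0.562, -0.562]
contact_force: [4.4, -2.3, 0.8]
width: 34.9
```

```bash
python3 rd.py 0.407
```

```text
r407 top edges -16.0 13.5 width 34.92620528751343
31.25 [552.9 128.7  21.1] W 34.8 err 0.04 F [ 3.9 -2.3  0.2]
```

Call:
play_rows([
  [0.406, 0, 0, 0, 0],
  [0.404, 0, 0, 0, 0],
  [0.402, 0, -0.01, 0, 0],
  [0.401, 0, -0.01, 0, 0],
  [0.4, 0, -0.01, 0, 0],
])

```text
time: 31.88
tcp_pos: [552.7, 128.7, 21.2]
tool_rot: [0.429, -0.429, 0.562, -0.562]
contact_force: [3.3, -2.4, -0.7]
width: 34.3
```

```bash
python3 rd.py 0.4
```

```text
r400 top edges -16.0 13.75 width 33.979716411071955
31.975 [552.7 128.7  21.2] W 34.21 err 0.05 F [ 3.5 -2.8  0.1]
```

Call:
play_rows([
  [0.398, 0, 0, 0, 0],
  [0.396, 0, 0, 0, 0],
  [0.394, 0, 0, 0, 0],
  [0.392, 0, 0, 0, 0],
  [0.391, 0, 0, 0, 0],
])

```text
time: 32.6
tcp_pos: [552.8, 128.6, 21.3]
tool_rot: [0.429, -0.429, 0.562, -0.562]
contact_force: [3.0, -3.3, 0.0]
width: 33.3
```

```bash
python3 rd.py 0.391
```

```text
r391 top edges -29.0 13.75 width 33.35479300411568
32.7 [552.8 128.6  21.3] W 33.36 err -0.03 F [ 3.2 -3.4  0.3]
```

Call:
play_rows([
  [0.389, 0, 0, 0, 0],
  [0.387, 0, 0, 0, 0],
  [0.385, 0, 0, 0, 0],
  [0.383, 0, 0, 0, 0],
  [0.382, 0, 0, 0, 0],
])

```text
time: 33.33
tcp_pos: [552.9, 128.6, 21.4]
tool_rot: [-0.429, 0.429, -0.562, 0.562]
contact_force: [3.6, -3.5, 0.6]
width: 32.3
```

```bash
python3 rd.py 0.382
```

```text
r382 top edges -29.0 13.5 width 32.4900100122237
33.425 [552.8 128.6  21.4] W 32.58 err -0.05 F [ 3.3 -3.7  0.6]
```

```bash
python3 - <<'E'
from h import *; import pickle
O=np.array([626.,108.4,39]);ux=np.array([.9646,-.2639,0]);uy=np.array([.2639,.9646,0])
for n in ("w8","r435","r415","r400","r391","r382"):
    s,d=pickle.load(open(f"pics/{n}.pkl","rb")); g=cv2.cvtColor(d["img"],cv2.COLOR_BGR2GRAY).astype(np.float32)
    out=[]
    for dx,z,lo,hi,sg in ((-25,0,-28,-10,-1),(-25,0,10,28,1),(0,40,-25,-10,1),(0,40,4,18,-1)):
        ys=np.arange(lo,hi,.1); uv=proj(d,[O+[0,0,z]+ux*dx+uy*y for y in ys],s).astype(np.float32)
        v=cv2.GaussianBlur(cv2.remap(g,uv[:,0].reshape(1,-1),uv[:,1].reshape(1,-1),cv2.INTER_LINEAR),(9,1),0)[0]
        out.append(round(float(ys[np.argmax(sg*np.gradient(v))]),1))
    print(n,round(s["width"],1),"R handle,L handle,block",out)
E
```

```text
w8 40.5 R handle,L handle,block [-17.9, 17.4, -17.9, 11.9]
r435 37.1 R handle,L handle,block [-16.6, 16.2, -16.8, 12.9]
r415 35.6 R handle,L handle,block [-16.0, 15.5, -16.4, 13.3]
r400 34.0 R handle,L handle,block [-15.7, 14.9, -15.9, 13.7]
r391 33.4 R handle,L handle,block [-15.4, 14.7, -15.9, 13.7]
r382 32.5 R handle,L handle,block [-15.3, 14.6, -15.8, 14.9]
```

Call:
play_rows([
  [0.45, 0, 0, 0, 0],
  [0.55, 0, 0, 0, 0],
  [0.7, 0, 0, 0, 0],
  [0.85, 0, 0, 0, 0],
  [1, 0, 0, 0, 0],
])

```text
time: 34.05
tcp_pos: [553.0, 128.9, 21.5]
tool_rot: [-0.429, 0.429, -0.562, 0.562]
contact_force: [1.0, 0.6, -0.7]
width: 85.7
```

Call:
play_rows([
  [1, 0, -3, 0, 0],
  [1, 0, -8, 0, 0],
  [1, 0, -13, 0, 0],
  [1, -4, -13, 0, 0],
  [1, -8, -13, 0, 0],
])

```text
time: 34.67
tcp_pos: [574.5, 206.6, 153.0]
tool_rot: [0.43, -0.428, 0.562, -0.562]
contact_force: [0.0, -0.2, -0.8]
width: 85.2
```

Call:
play_rows([
  [1, 0, 0, 0, 0],
  [1, 0, 0, 0, 0],
  [1, 0, 0, 0, 0],
  [1, 0, 0, 0, 0],
  [1, 0, 0, 0, 0],
])

```text
time: 35.3
tcp_pos: [573.9, 205.4, 151.4]
tool_rot: [0.429, -0.429, 0.562, -0.562]
contact_force: [-0.6, -0.4, 0.2]
width: 85.8
```

```bash
python3 look.py w11; python3 - <<'E'
from h import *; import pickle
ux=np.array([.9646,-.2639,0]);uy=np.array([.2639,.9646,0]);O=np.array([626.,108.4,0])
for n in ("w10","w11"):
    s,d=pickle.load(open(f"pics/{n}.pkl","rb")); g=cv2.cvtColor(d["img"],cv2.COLOR_BGR2GRAY).astype(np.float32)
    for z,dx,lo,hi in ((79,0,-24,20),(79,8,-24,20),(34,0,2,34),(31,0,2,34),(27,0,2,34),(27,-3,2,34),(13,8,2,34)):
        ys=np.arange(lo,hi,.5); uv=proj(d,[O+[0,0,z]+ux*dx+uy*y for y in ys],s).astype(np.float32)
        v=cv2.remap(g,uv[:,0].reshape(1,-1),uv[:,1].reshape(1,-1),cv2.INTER_LINEAR)[0]
        print(n,z,dx,[(float(y),int(q)) for y,q in zip(ys,np.gradient(v)) if abs(q)>14] if z>70 else v.astype(int).tolist())
E
```

```text
35.3 [573.93756719 205.40001415 151.41710161] [ 6.08916862e-01  4.34664812e-01 -1.55845987e-01 -1.10803169e-05
 -9.80235591e-01  6.94702213e-01] [-0.264 -0.965 -0.   ] 85.78719863374663 [-0.6 -0.4  0.2]
w10 79 0 [(-22.5, -15), (-22.0, -17), (-20.5, -18), (-20.0, -20), (-18.5, 25), (-18.0, 42), (-17.5, 39), (-17.0, 19), (11.5, -18), (12.0, -20)]
w10 79 8 [(-21.5, 22), (-21.0, 48), (-20.5, 36), (-19.5, -18), (-18.0, 25), (-17.5, 29), (-17.0, 19), (11.5, -18), (12.0, -20)]
w10 34 0 [128, 128, 128, 128, 128, 129, 129, 129, 129, 129, 129, 129, 129, 129, 129, 129, 129, 130, 129, 122, 125, 137, 161, 180, 173, 150, 117, 143, 165, 181, 186, 185, 180, 169, 150, 121, 95, 74, 66, 66, 70, 73, 74, 74, 75, 82, 88, 94, 94, 94, 94, 94, 96, 125, 151, 174, 183, 188, 188, 187, 186, 182, 180, 182]
w10 31 0 [128, 128, 128, 128, 129, 129, 129, 129, 129, 129, 129, 129, 129, 129, 129, 130, 130, 125, 121, 132, 152, 177, 176, 164, 131, 132, 157, 173, 186, 186, 183, 178, 160, 138, 108, 87, 68, 67, 68, 72, 73, 74, 74, 77, 84, 90, 94, 94, 94, 94, 94, 103, 132, 156, 179, 185, 188, 188, 187, 185, 182, 181, 182, 185
[... 2027 characters left out ...]
94, 99, 106, 124, 139, 144, 150, 158, 165, 171, 175, 180, 185, 184, 183, 184]
w11 27 -3 [129, 129, 129, 129, 129, 129, 129, 129, 129, 129, 129, 129, 129, 130, 130, 130, 130, 130, 131, 137, 147, 160, 167, 171, 169, 161, 149, 132, 115, 114, 109, 100, 87, 74, 75, 75, 74, 74, 74, 74, 74, 74, 78, 82, 87, 91, 92, 93, 93, 99, 107, 123, 137, 148, 153, 158, 165, 172, 178, 180, 180, 180, 181, 184]
w11 13 8 [130, 130, 130, 130, 130, 130, 130, 130, 130, 130, 130, 130, 130, 126, 122, 118, 117, 120, 123, 125, 125, 123, 121, 115, 105, 90, 75, 75, 75, 75, 75, 75, 75, 75, 75, 75, 75, 75, 75, 75, 75, 75, 76, 78, 87, 102, 126, 154, 166, 176, 179, 178, 175, 166, 155, 158, 164, 175, 183, 186, 187, 187, 187, 186]
```

Call:
play_rows([
  [1, 0, 2, 0, 0],
  [1, 0, 5, 0, 0],
  [1, 0, 7.5, 0, 0],
  [1, 0, 7.5, 0, 0],
  [1, 0, 7.5, 0, 0],
])

```text
time: 35.98
tcp_pos: [574.7, 206.2, 77.3]
tool_rot: [-0.43, 0.429, -0.562, 0.562]
contact_force: [0.3, -1.1, -0.2]
width: 85.1
```

```bash
python3 look.py w12; python3 - <<'E'
from h import *; import pickle
ux=np.array([.9646,-.2639,0]);uy=np.array([.2639,.9646,0]);O=np.array([626.,108.4,0])
s,d=pickle.load(open("pics/w12.pkl","rb")); g=cv2.cvtColor(d["img"],cv2.COLOR_BGR2GRAY).astype(np.float32)
for z,dx,lo,hi in ((79,0,8,18),(34,0,10,20),(31,-3,10,20),(31,3,10,20),(14,8,10,18)):
    ys=np.arange(lo,hi,.25); uv=proj(d,[O+[0,0,z]+ux*dx+uy*y for y in ys],s).astype(np.float32)
    v=cv2.remap(g,uv[:,0].reshape(1,-1),uv[:,1].reshape(1,-1),cv2.INTER_LINEAR)[0]
    print(z,dx,uv[0].round(1),uv[-1].round(1),v.astype(int).tolist())
E
```

```text
35.975 [574.70718593 206.19245879  77.33919382] [ 6.09527440e-01  5.18418819e-01 -2.30941498e-01  7.03302234e-04
 -8.19847936e-01  6.94659343e-01] [-0.263 -0.965 -0.001] 85.08814930586846 [ 0.3 -1.1 -0.2]
79 0 [489.1  96.1] [466.1  96. ] [233, 232, 231, 231, 231, 231, 231, 231, 231, 230, 230, 230, 229, 229, 228, 226, 224, 222, 221, 219, 214, 205, 191, 177, 164, 159, 156, 156, 156, 156, 156, 156, 156, 156, 156, 157, 157, 157, 157, 157]
34 0 [441.6 102.3] [424.5 102.2] [156, 156, 156, 156, 156, 156, 157, 157, 157, 157, 157, 159, 161, 168, 182, 197, 206, 215, 217, 218, 218, 217, 216, 213, 210, 200, 188, 173, 155, 143, 142, 142, 142, 142, 141, 141, 140, 140, 138, 128]
31 -3 [438.9 108. ] [422.2 107.9] [158, 158, 158, 158, 158, 159, 159, 160, 160, 161, 171, 182, 192, 200, 206, 205, 204, 202, 201, 199, 198, 195, 185, 176, 164, 151, 144, 143, 143, 142, 142, 142, 142, 142, 142, 141, 135, 129, 118, 107]
31 3 [440.   97.1] [423.2  97.1] [158, 158, 158, 158, 158, 158, 158, 158, 163, 168, 175, 184, 191, 197, 202, 203, 204, 206, 207, 206, 199, 193, 178, 165, 155, 148, 144, 144, 143, 143, 143, 142, 142, 142, 142, 142, 139, 136, 127, 118]
14 8 [430.2  90.8] [417.9  90.8] [161, 158, 154, 150, 146, 143, 141, 141, 141, 141, 142, 144, 147, 151, 153, 156, 154, 145, 136, 121, 104, 93, 94, 95, 95, 95, 95, 95, 95, 95, 95, 96]
```

Call:
play_rows([
  [1, 0, -4, 0, 0],
  [1, 0, -8, 0, 0],
  [1, 0, -12, 0, 0],
  [1, 0, -15, 0, 0],
  [1, 0, -15, 0, 0],
])

```text
time: 36.65
tcp_pos: [575.5, 206.7, 231.2]
tool_rot: [-0.433, 0.426, -0.561, 0.562]
contact_force: [-0.8, -0.2, -0.3]
width: 85.1
```

```bash
python3 - <<'E'
from h import *
from station import arm,optics,hand_in
a=np.load("pics/scene0.npz")["img"]; d=optics.get_image("scene"); b=d["img"]
for n,(x,y) in dict(plain=(217,262),redB=(244,240),redA=(285,199),glue=(206,220),plate=(317,275),driver=(135,225),brush=(425,172),spool=(402,149),old_place=(273,222)).items():
    print(n,cv2.absdiff(a,b)[y-12:y+12,x-14:x+14].mean().round(1))
s=arm.observe();print(s["time"],s["tcp_pos"],s["width"],s["contact_force"])
print(hand_in())
E
```

```text
plain 1.9
redB 3.3
redA 27.0
glue 1.9
plate 0.7
driver 2.3
brush 2.3
spool 2.1
old_place 48.6
36.7 [574.42333814 206.26069074 228.7573826 ] 85.17915569856393 [-0.52810421  0.33075881 -0.84444476]
the job is handed in; nothing more can be done
None
```

The block stands in the nest with its pin facing the left (+y) jaw, and the pin looks fully home. I handed the job in at about 36.7 s of the 51 s allowed.

- **Squeezing:** The pin went home on the second squeeze. After the first, down to about 40.5 mm over the handles, a crop showed roughly 3.5 mm of pin still out. The second went down to about 32.5 mm. I closed the gripper in small steps and let the handles spring open each time.
- **Pin and block:** The last close wrist view put the inner face of the pin head on the block's side, both at 13.6 mm, with no shaft showing. That is good to about 0.5 mm. The block sits about 6 mm off the nest middle towards the +y jaw.
- **Handles:** I saw both back at their open position after the first squeeze. I did not measure them again after the second.
- **Force:** No sensor reads the force on a single handle, so I could not confirm the 15 N limit. The only signs were that the gripper's width followed its command to about 0.2 mm (single readings scattered up to about 0.4 mm) and the net wrist force stayed under about 10 N. I saw no clear single snap; the pin was driven home under small position steps.
- **Other things on the bench:** The plain block, glue, plate, screwdriver, brush and spool, and one of the two red look-alikes, look unchanged in the before-and-after scene pictures. The check window for the other red look-alike did differ. It overlaps the hinge block's old place, and the arm or its shadow may also be in it. I did not view it to be sure. The gripper was never commanded near it.

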